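# Set and lock the leg of an arm-support stand

### The arm

A 6-joint arm with a two-finger parallel gripper is mounted at the origin on the work surface. World frame = base frame: x ahead of the robot, y to its left, z up, the work surface at z = 0. Lengths are in mm, angles in degrees, forces in N, time in s.
With the tool pointing down it reaches from about 300 to 850 mm from the base axis. Payload 4.2 kg.
Tool frame: the origin (TCP) lies on the centre line of the jaws, within the pads' length; the fingertips stand 14 mm ahead of it and the grasp point (between the pads) lies 5 mm behind it; x points along the fingers, y is the direction in which the jaws open and shut, and the axes are right-handed (so a half turn about x gives the same grasp; the last joint's range is limited). The gripper opens to 91 mm and grips with 3 to 60 N. Pads are 32 mm wide; open, the fingers measure 118 mm over their backs; the gripper's body (76 mm by 178 mm) begins 60 mm behind the grasp point.
Start: joints at [66.52, 18.312, 89.639, -0, 72.044, -1.146], TCP at [218.505, 531.881, 227.976] pointing down, gripper open.
Joint ranges: [-177.97, 177.97], [-48.28, 115.42], [12.27, 149.76], [-77.06, 257.06], [2.81, 150.46], [-146.56, 146.56]. Speed limits (degrees/s): [147.25, 147.25, 180, 180, 180, 180].

### API

Orientations are given as [roll, pitch, yaw] about the fixed x, y, z axes, in that order (R = Rz(yaw) Ry(pitch) Rx(roll)).
In Python, from workcell import readout, optics, env gives the robot as it stands.
- The arm moves only by the shell command python3 -m creep 'ROWS' [OPENING] [FORCE]. ROWS is JSON, a list of rows, each an object with "translation": the shift along the world's x, y, z in cm, a list of three; "delta_rot": the turn, a rotation vector about the world's x, y, z in rad, a list of three. In form: [{"translation": [dx, dy, dz], "delta_rot": [rx, ry, rz]}, ...]. A call has 1 to 5 rows; each row shifts and turns the commanded pose from where the row before left it; what a row does not reach is not made up. A row lasts 1/12 s, in which the tool goes at most 41.7 mm and 7.16 degrees, less where a joint would pass 70% of its speed; a pose out of reach is approached as far as the arm can. A call with a gripper value outside its range is refused whole. OPENING is the gripper's target within -1 to 1 (fully open at 1, half-way at 0, shut at -1), set as the call begins (- or left out, the last holds). The fingers move at their own pace and stop on an object; FORCE is the grip in N (left out, the last holds). Time passes only in rows, so rows that do not move let the fingers close. It gives the time, the measured TCP pose, the force and the opening at its end, in the units of the state.
- readout.state(): the state, without advancing time (a new reading comes with each control period).
- optics.grab_frame(name): name is "scene" or "top" or "wrist"; returns (picture, depth): 480x640x3 uint8, red, green, blue; 480x640 float32, mm along the optical axis (not along the pixel's ray), 0 where there is no reading.
- optics.camera_params(name): a dict with "mtx" (3x3 intrinsics, pixels), "R" (3x3) and "t" (3): a world point X has camera coordinates R X + t. Camera axes: x right, y down, z forward; pixel columns grow to the right and rows downward; lengths in mm; the calibration is good to about 2 mm. The wrist camera is an equidistant fisheye: a pixel r from the principal point sees the ray r / f radians off the axis. A picture is of the moment at which its call begins: read the wrist's pose just before it. camera_params takes no time and is no camera call; for the wrist camera it gives the pose at the moment of the call.
- env.job_done(): hands the job in, once; it reports no verdict.
The state is a dict: "time_s": time; "qpos": joint angles; "qvel": joint speeds; "effort": joint torques, N m; "ee_pos": TCP position; "ee_rot": TCP orientation; "force": force on the tool from outside, world axes, zero at the start; "torque": the same for the moment, N m; "gripper_width": finger opening in mm.
Only numpy, scipy, OpenCV 4.12 (cv2) and the standard library are available. Lean on these libraries where they do the work, as an engineer would, in place of code of your own. Each camera call takes 0.05 s, during which the arm holds its last target.

### The job

On this vaccination desk an arm-support stand is fixed lying on its side. First turn its drag dial until the pointer stands at the raised brass mark on the scale; then pull the telescopic leg out by its foot bar until the bar is level with the brass rider on the ruler and, keeping it there against its return spring, swing the long cam lever fully shut alongside the leg. Finish while still holding the foot bar level with the rider, lever shut and dial at its mark; do not knock the other things on the desk about.

Things in the scene. Friction and masses are not known exactly. Their poses are not given: they have to be found in the camera images.
- stand: Arm-support stand lying on its side, fixed; origin on the desk under its tube mouth. Axes: y = the way the leg pulls out, -x = side of the free foot bar and lever, z up. Tube 40 x 40 mm, y -220..0, top at z 80 mm; base plate 10 mm high (x -65..85, y -230..20). Leg 26 mm square at z 60 mm. White ruler rail at x=46, y -20..195, top z 52 mm. Dial on the tube, axis at x=0, y=-110 mm.
- leg (a joint): How far the leg is pulled out, m: 0 = in (the start; bar axis at stand y = 60 mm), up to 0.10. A return spring pulls it in (4 to 8 N with friction); let go, it slides back even with the cam lever shut, as the clamp's screw is not tightened yet, so it has to be held.
- foot_bar (a point): Steel rod across the leg's end, 14 mm diameter, level along the stand's x, axis at z 60 mm. Origin on its axis at the leg's centre line; axes as the stand's. Bare rod from x=-16 (32 mm black block) to -155 mm, then a rubber end, 18 mm diameter, to -165; other end at x=+30. Grip it from above at x about -130, outside the open lever.
- bar_index (a point): The foot bar's end at the ruler, on the rod's axis (foot bar x=+30 mm), axes as the foot bar; to be level with the rider. Fingers opened slightly can slide along the bar while still keeping the leg out, their sides pushing the lever shut.
- length_rider: Brass rider 10 mm wide on the ruler, fixed, marks the length. Axes as the stand's; origin on the desk under the leg's centre line (stand x=0) at the rider's y; the rider itself is at x 33..62, top z 57 mm. The bar is at the mark when bar_index has y=0 in this frame, 35 to 68 mm from the bar's start.
- cam_lever (a joint): Cam lever angle, rad: 0 = shut, parallel to the leg (stop); grows as it swings out to the stand's -x; starts 0.34 to 0.42; stays where left. Upright pivot at stand x=-30, y=0 mm. Black lever 180 mm long from the pivot, 10 mm thick, 18 mm tall, z 72..90 mm: passes 5 mm above the foot bar. Pushed with 1 to 2 N.
- lever_tip (a point): Free end of the cam lever, mid-thickness, 81 mm above the desk, 180 mm from the pivot.
- dial (a joint): Angle of the drag dial, rad, range 0 to 2.8; it grows clockwise seen from above and stays where it is left (friction 0.04 N m). At 0 the pointer looks along the stand's -x, at pi/2 along its +y.
- dial_grip (a point): On the dial's axis, z 114 mm, at the height to grip. Dial: 48 mm black disc (top z 96 mm) with an upright grip bar across it, 44 mm long, 12 mm thick, z 96..128 mm, along this point's x axis; the pointer is at its -x end.
- dial_pointer (a point): Tip of the dial's aluminium pointer, 32 mm from the axis, 93 mm above the desk. The top of the grip bar has a light line along its pointer half.
- dial_mark: Raised brass mark at the rim of the white dial scale, 5 mm wide, 36 to 47 mm from the dial's axis, z 90..97 mm, fixed. Origin on the dial's axis at desk height; x axis points from the axis to the mark. The dial is at the mark when dial_pointer has y=0, x>0 in this frame: 0.6 to 1.5 rad clockwise from the start.
- cotton_jar: Bystander: glass jar with steel lid, 60 mm diameter, 75 mm high. Origin under its centre.
- tape_roll: Bystander: paper tape roll lying flat, 64 mm diameter, 22 mm high. Origin under its centre.
- swab_carton: Bystander: cardboard carton 50 x 90 x 45 mm high. Origin under its centre.
- saline_bottle: Bystander: small clear bottle, 44 mm diameter, 85 mm high. Origin under its centre.
- steel_cup: Bystander: steel cup, 68 mm diameter, 70 mm high. Origin under its centre.
- pump_bottle: Bystander: white pump bottle, 64 mm diameter, 170 mm high. Origin under its centre.
- swab_bowl: Bystander: steel bowl, 110 mm diameter, 45 mm high. Origin under its centre.

How it is judged (in metres and radians):
On the way, in this order (a step that is already met when the one before it is completed fails the run):
1. the dial's pointer is at the brass mark, the leg still in and the lever still open (y of dial_pointer in the frame of dial_mark between -0.0045 and 0.0045 m and x of dial_pointer in the frame of dial_mark above 0.02 m and value of joint leg below 0.015 m and value of joint cam_lever above 0.25 rad), for 0.2 s.
2. the leg is held out by the foot bar level with the rider, the lever still open (y of bar_index in the frame of length_rider between -0.005 and 0.005 m and contact force between the fingers and leg above 1 N and value of joint cam_lever above 0.25 rad), for 0.2 s.
At the end, for the whole second after the job is handed in: Dial pointer within 4.5 mm (0.14 rad) of the middle of its brass mark; foot bar within 5 mm of the rider's middle along the ruler; cam lever within 0.06 rad of shut; the fingers still hold the foot bar (more than 1 N) against its spring (y of dial_pointer in the frame of dial_mark between -0.0045 and 0.0045 m and x of dial_pointer in the frame of dial_mark above 0.02 m and y of bar_index in the frame of length_rider between -0.005 and 0.005 m and contact force between the fingers and leg above 1 N and value of joint cam_lever below 0.06 rad); the arm keeps its last pose, push and grip.
It fails at once if the cam lever is being shut (below 0.22 rad) while the bar is more than 10 mm away from the rider (value of joint cam_lever below 0.22 rad and not (y of bar_index in the frame of length_rider between -0.01 and 0.01 m)).
It fails at once if a bystander is moved by more than 40 mm or tipped over (distance of any of cotton_jar, tape_roll, swab_carton, saline_bottle, steel_cup, pump_bottle, swab_bowl from where it was at the start of the episode above 0.04 m or angle between any of cotton_jar, tape_roll, swab_carton, saline_bottle, steel_cup, pump_bottle, swab_bowl's own z axis and vertical above 0.5 rad).
It also fails if it takes over 48 s, if anything falls off the work surface, if the arm or the gripper's body presses on something with over 40 N, if the wrist force passes 120 N, or if a joint passes its speed limit or range.

## Working session

There is one attempt and no reset: what is moved stays moved. The work goes in short steps, Python scripts to look and compute and a shell command to move; the robot and the scene stay as the last step left them, time stands still between calls to the robot, and variables do not carry over. Pictures are saved under pics/ and viewed, and the job is handed in when it is done.

```bash
ls; mkdir -p pics; python3 - <<'E'
from workcell import readout, optics
import cv2,numpy as np
print(readout.state())
for n in ["scene","top","wrist"]:
    p=optics.camera_params(n); print(n,p)
    im,d=optics.grab_frame(n); np.savez(f"pics/{n}0.npz",im=im,d=d,**{k:np.array(v) for k,v in p.items() if k in("mtx","R","t")})
    cv2.imwrite(f"pics/{n}0.png",im[:,:,::-1])
E
```

```text
pics
{'time_s': 0.0, 'qpos': array([ 6.65195516e+01,  1.83524665e+01,  8.97092735e+01, -1.83085171e-03,
        7.20419183e+01, -1.14650959e+00]), 'qvel': array([-0.0664716 ,  0.05596057,  0.07274877, -0.07525158,  0.12832333,
       -0.02016376]), 'effort': array([-1.22721027e-03, -4.12451971e+01, -2.31973153e+01,  7.23575405e-02,
        4.59130865e-02, -1.55347552e-04]), 'ee_pos': array([218.31959001, 531.40790204, 227.09254638]), 'ee_rot': array([ -90.18448769,   89.89632704, -112.51786045]), 'force': array([-0.51252637,  0.50944808, -0.62452509]), 'torque': array([-0.00285   , -0.00156205, -0.02504256]), 'gripper_width': 91.66366768817517}
scene {'mtx': array([[592.71026089,   0.        , 318.61422852],
       [  0.        , 592.71026089, 241.544601  ],
       [  0.        ,   0.        ,   1.        ]]), 'R': array([[ 0.85287393,  0.52194442, -0.01341949],
       [ 0.40405827, -0.67608584, -0.61615326],
       [-0.33067049,  0.5200788 , -0.78751195]]), 't': array([-540.25000166, -179.10785498, 1856.52161446])}
top {'mtx': array([[440.44635243,   0.        , 320.06178794],
       [  0.        , 440.44635243, 241.92342588],
       [  0.        ,   0.        ,   1.        ]]), 'R': array([[-0.02007322, -0.99978105, -0.00590944],
       [-0.99644078,  0.02048946, -0.08176774],
       [ 0.08187092,  0.00424706, -0.99663389]]), 't': array([  29.05024388,  624.69085981, 1343.46203053])}
wrist {'mtx': array([[371.64829954,   0.        , 312.89238262],
       [  0.        , 371.64829954, 240.50348903],
       [  0.        ,   0.        ,   1.        ]]), 'R': array([[ 0.38098664,  0.9245776 , -0.0023339 ],
       [ 0.88634192, -0.36451026,  0.28553506],
       [ 0.26314859, -0.11085368, -0.95836542]]), 't': array([-574.0124488 ,  -31.63683012,  393.18414639])}
```

View pics/scene0.png

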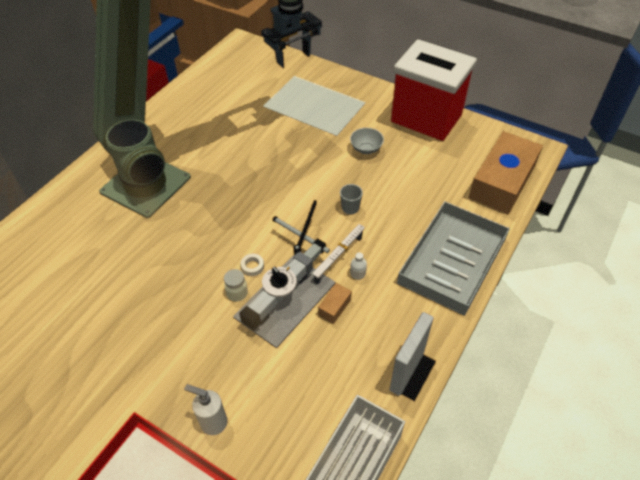

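View pics/top0.png

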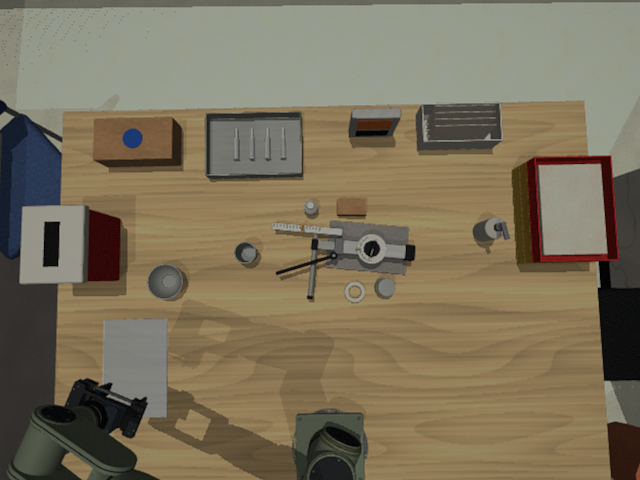

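View pics/wrist0.png

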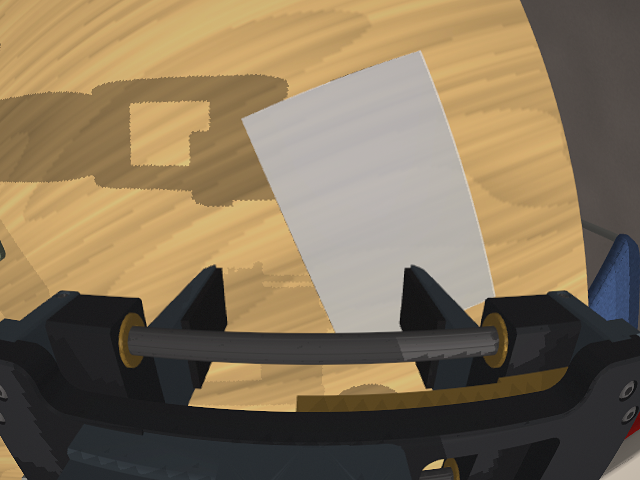

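The top view shows the stand at about px (310–415, 220–275). The leg points image-left (world +y), and the lever and foot bar are on the image-down side (world −x). I'll zoom in.

```bash
python3 - <<'E'
import cv2
im=cv2.imread("pics/top0.png"); c=im[190:310,265:425]; cv2.imwrite("pics/top0z.png",cv2.resize(c,None,fx=5,fy=5,interpolation=cv2.INTER_CUBIC))
im=cv2.imread("pics/scene0.png"); c=im[190:350,225:385]; cv2.imwrite("pics/scene0z.png",cv2.resize(c,None,fx=3.75,fy=3.75,interpolation=cv2.INTER_CUBIC))
E
```

```text
(no output)
```

View pics/top0z.png

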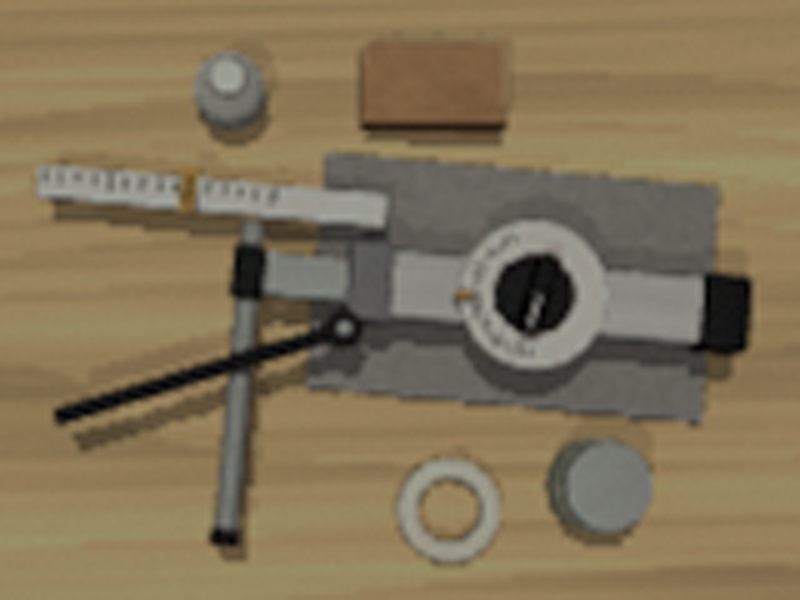

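View pics/scene0z.png

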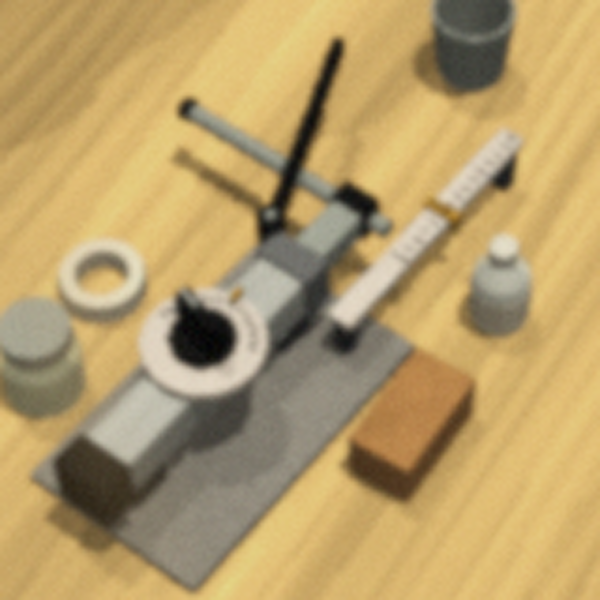

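```bash
cat > h.py <<'E'
import numpy as np,cv2
def ray_plane(P,uv,z,fish=False):
    K,R,t=P["mtx"],np.array(P["R"]),np.array(P["t"])
    a=np.array([(uv[0]-K[0,2])/K[0,0],(uv[1]-K[1,2])/K[1,1],1.0])
    if fish:
        r=np.hypot(a[0],a[1]); a=np.array([a[0]/r*np.sin(r),a[1]/r*np.sin(r),np.cos(r)]) if r>1e-9 else np.array([0,0,1.])
    d=R.T@a; C=-R.T@t
    return C+d*(z-C[2])/d[2]
def proj(P,X,fish=False):
    K,R,t=P["mtx"],np.array(P["R"]),np.array(P["t"])
    c=R@np.array(X,float)+t
    if fish:
        r=np.hypot(c[0],c[1]); th=np.arctan2(r,c[2]); m=c[:2]/r*th
    else: m=c[:2]/c[2]
    return m*[K[0,0],K[1,1]]+K[:2,2]
E
python3 - <<'E'
from h import *
from workcell import optics
P=optics.camera_params("top")
for n,uv,z in [("pivot",(343,327),92),("dialscale",(535,296),90),("mark",(464,296),97),("dialtop",(537,294),128),("pointer",(530,330),93),
 ("bar end",(222,537),60),("bar block",(248,272),68),("levertip",(60,417),90),("rider",(187,190),57),("ruler0",(387,212),52),("ruler1",(38,180),52),("tubeend",(706,312),80),
 ("basecorner",(328,154),10),("basecorner",(718,187),10),("basecorner",(703,421),10),("basecorner",(308,388),10),("jar",(602,485),75),("tape",(450,510),22),("saline",(228,75),85),("carton",(435,85),45)]:
    u=((uv[0]+.5)/5-.5+265,(uv[1]+.5)/5-.5+190)
    print(n,ray_plane(P,u,z).round(1))
print("cup",ray_plane(P,(246,253),70).round(),"bowl",ray_plane(P,(166,281),45).round())
E
```

```text
pivot [580.2 -21.9  92. ]
dialscale [ 596.3 -135.8   90. ]
mark [596.7 -93.3  97. ]
dialtop [ 595.  -132.7  128. ]
pointer [ 576.1 -132.    93. ]
bar end [457.3  52.7  60. ]
bar block [615.8  33.9  68. ]
levertip [530.6 146.   90. ]
rider [667.5  70.3  57. ]
ruler0 [652.  -51.3  52. ]
ruler1 [676.1 161.7  52. ]
tubeend [ 585.4 -238.4   80. ]
basecorner [693.9 -16.9  10. ]
basecorner [ 667.9 -262.    10. ]
basecorner [ 521.1 -247.3   10. ]
basecorner [546.7  -1.2  10. ]
jar [ 484.1 -173.9   75. ]
tape [469.4 -87.1  22. ]
saline [733.   43.4  85. ]
carton [730.8 -83.2  45. ]
cup [593. 239.  70.] bowl [514. 488.  45.]
```

```bash
python3 - <<'E'
from h import *
from workcell import optics,readout
from scipy.spatial.transform import Rotation as Ro
P=optics.camera_params("wrist"); R,t=np.array(P["R"]),np.array(P["t"])
s=readout.state(); Rt=Ro.from_euler("xyz",s["ee_rot"],degrees=True).as_matrix()
C=-R.T@t
print("tool axes cols\n",Rt.round(3)); print("cam in tool",Rt.T@(C-s["ee_pos"]),"optical in tool",Rt.T@R[2])
E
```

```text
tool axes cols
 [[-0.001  0.38   0.925]
 [-0.001  0.925 -0.38 ]
 [-1.    -0.001 -0.   ]]
cam in tool [-157.29506269    0.17732961  -81.31436353] optical in tool [ 0.95835918 -0.0010198   0.28556374]
```

```bash
for i in 1; do python3 -m creep '[{"translation":[1.8,-3.1,0.1],"delta_rot":[0,0,0.014]},{"translation":[1.8,-3.1,0.1],"delta_rot":[0,0,0.014]},{"translation":[1.8,-3.1,0.1],"delta_rot":[0,0,0.014]},{"translation":[1.8,-3.1,0.1],"delta_rot":[0,0,0.014]},{"translation":[1.8,-3.1,0.1],"delta_rot":[0,0,0.014]}]' 1 20; done
```

```text
time_s: 0.57
ee_pos: [308.8, 375.3, 232.7]
ee_rot: [-97.9, 90.0, -116.1]
force: [-0.1, -0.7, -1.1]
gripper_width: 91.1
```

```bash
python3 -m creep '[{"translation":[1.8,-3.1,0.1],"delta_rot":[0,0,0.014]},{"translation":[1.8,-3.1,0.1],"delta_rot":[0,0,0.014]},{"translation":[1.8,-3.1,0.1],"delta_rot":[0,0,0.014]},{"translation":[1.8,-3.1,0.1],"delta_rot":[0,0,0.014]},{"translation":[1.8,-3.1,0.1],"delta_rot":[0,0,0.014]}]'
```

```text
time_s: 0.98
ee_pos: [398.9, 220.2, 238.0]
ee_rot: [159.4, 90.0, 145.1]
force: [1.5, 0.8, -0.2]
gripper_width: 91.2
```

```bash
python3 -m creep '[{"translation":[1.8,-3.1,0.1],"delta_rot":[0,0,0.014]},{"translation":[1.8,-3.1,0.1],"delta_rot":[0,0,0.014]},{"translation":[1.8,-3.1,0.1],"delta_rot":[0,0,0.014]},{"translation":[1.8,-3.1,0.1],"delta_rot":[0,0,0.014]},{"translation":[1.8,-3.1,0.1],"delta_rot":[0,0,0.014]}]'
```

```text
time_s: 1.4
ee_pos: [488.9, 65.1, 242.9]
ee_rot: [155.2, 90.0, 144.9]
force: [0.9, 0.6, -0.0]
gripper_width: 91.0
```

```bash
python3 -m creep '[{"translation":[1.8,-3.1,0.1],"delta_rot":[0,0,0.014]},{"translation":[1.8,-3.1,0.1],"delta_rot":[0,0,0.014]},{"translation":[1.8,-3.1,0.1],"delta_rot":[0,0,0.014]},{"translation":[1.8,-3.1,0.1],"delta_rot":[0,0,0.014]},{"translation":[1.8,-3.1,0.1],"delta_rot":[0,0,0.014]}]'
python3 -m creep '[{"translation":[0,0,0],"delta_rot":[0,0,0]},{"translation":[0,0,0],"delta_rot":[0,0,0]},{"translation":[0,0,0],"delta_rot":[0,0,0]}]'
cat > snap.py <<'E'
import sys
from workcell import optics,readout
import numpy as np,cv2
n,name=sys.argv[1:3]
p=optics.camera_params(n); im,d=optics.grab_frame(n)
np.savez(f"pics/{name}.npz",im=im,d=d,mtx=p["mtx"],R=p["R"],t=p["t"]); cv2.imwrite(f"pics/{name}.png",im[:,:,::-1])
s=readout.state(); print(s["time_s"],s["ee_pos"].round(1),s["ee_rot"].round(2),s["force"].round(1),s["gripper_width"].round(1))
E
python3 snap.py wrist w1
```

```text
time_s: 1.82
ee_pos: [578.9, -89.8, 247.7]
ee_rot: [154.1, 90.0, 147.9]
force: [0.5, -0.1, 0.4]
gripper_width: 91.0
time_s: 2.07
ee_pos: [577.9, -87.8, 247.4]
ee_rot: [156.5, 89.9, 150.2]
force: [0.3, 0.6, -0.3]
gripper_width: 91.3Traceback (most recent call last):
  File "snap.py", line 7, in <module>
    s=readout.state(); print(s["time_s"],s["ee_pos"].round(1),s["ee_rot"].round(2),s["force"].round(1),s["gripper_width"].round(1))
                                                                                                       ^^^^^^^^^^^^^^^^^^^^^^^^
AttributeError: 'float' object has no attribute 'round'
```

View pics/w1.png

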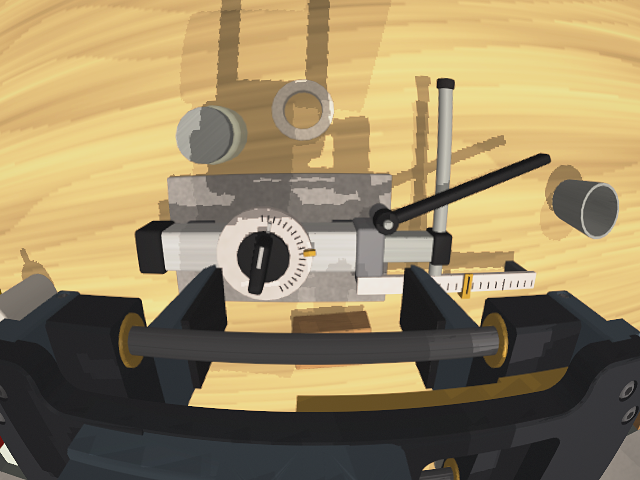

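```bash
sed -i 's/,s\["gripper_width"\].round(1)/,round(float(s["gripper_width"]),1)/' snap.py; python3 - <<'E'
import cv2
im=cv2.imread("pics/w1.png"); c=im[190:310,200:340]; cv2.imwrite("pics/w1z.png",cv2.resize(c,None,fx=5,fy=5,interpolation=cv2.INTER_CUBIC))
c=im[200:310,350:550]; cv2.imwrite("pics/w1y.png",cv2.resize(c,None,fx=4,fy=4,interpolation=cv2.INTER_CUBIC))
E
```

```text
(no output)
```

View pics/w1z.png

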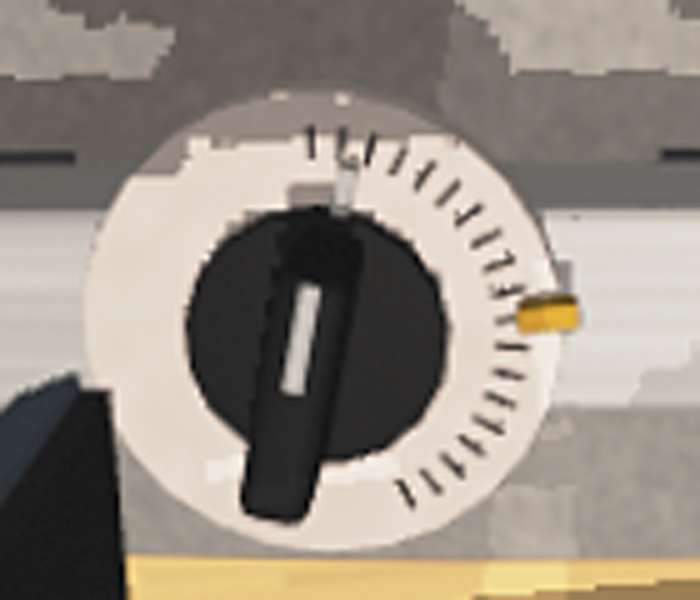

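View pics/w1y.png

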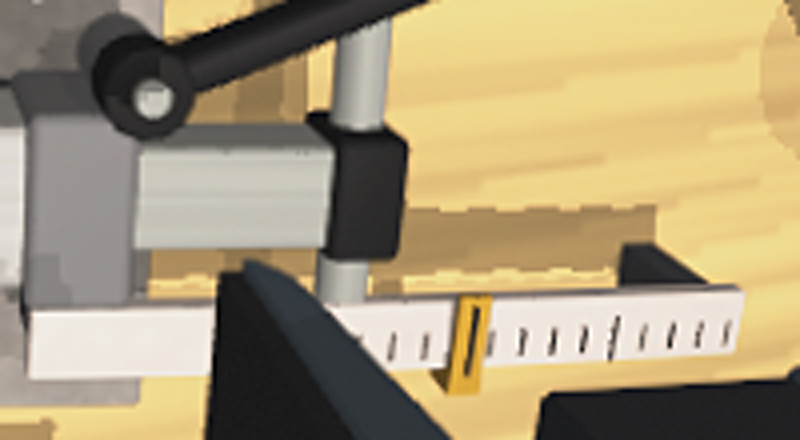

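```bash
python3 - <<'E'
from h import *
P=dict(np.load("pics/w1.npz"))
def f(uv,o,s,z): return ray_plane(P,((uv[0]+.5)/s-.5+o[0],(uv[1]+.5)/s-.5+o[1]),z,True)
z=(200,190);y=(350,200)
for n,uv,h in [("line a",(309,287),128),("line b",(293,393),128),("bar far end L",(243,515),128),("bar far end R",(300,524),128),("ptr tip",(348,150),93),("ptr base",(342,212),93),("disc L",(187,325),96),("disc R",(447,325),96),("disc bot",(345,462),96),("scaleL",(86,305),90),("scaleR",(562,315),90),("scaleTop",(305,90),90),("scaleBot",(320,550),90),("mark inner",(520,313),97),("mark outer",(580,300),97)]:
    print(n,f(uv,z,5,h).round(1))
for n,uv,h in [("pivot",(152,97),92),("blk TL",(310,112),68),("blk R",(407,145),68),("rider top L",(460,297),57),("rider top R",(492,297),57),("rider bot L",(452,372),57),("rider botR",(482,392),57),("ruler L",(28,310),52),("ruler R",(742,290),52),("barindex L",(316,303),60),("barindex R",(367,303),60),]:
    print(n,f(uv,y,4,h).round(1))
print("levertip",ray_plane(P,(547,158),90,True).round(1),"barend",ray_plane(P,(446,80),60,True).round(1))
E
```

```text
line a [ 579.7 -128.7  128. ]
line b [ 597. -134.  128.]
bar far end L [ 617.5 -145.9  128. ]
bar far end R [ 620.  -136.6  128. ]
ptr tip [ 566.2 -124.5   93. ]
ptr base [ 577.1 -127.1   93. ]
disc L [ 593.8 -157.5   96. ]
disc R [ 598.8 -111.2   96. ]
disc bot [ 622.7 -133.1   96. ]
scaleL [ 589.8 -177.2   90. ]
scaleR [601.1 -91.2  90. ]
scaleTop [ 555.4 -131.    90. ]
scaleBot [ 642.5 -141.7   90. ]
mark inner [597.7 -98.1  97. ]
mark outer [596.5 -87.5  97. ]
pivot [581.6 -22.1  92. ]
blk TL [595.9  21.3  68. ]
blk R [607.   46.6  68. ]
rider top L [654.7  66.6  57. ]
rider top R [656.   76.2  57. ]
rider bot L [676.6  65.1  57. ]
rider botR [684.2  74.6  57. ]
ruler L [645.2 -50.1  52. ]
ruler R [668.1 162.5  52. ]
barindex L [649.5  24.5  60. ]
barindex R [651.4  38.6  60. ]
levertip [532.5 145.4  90. ] barend [455.2  52.9  60. ]
```

```bash
python3 - <<'E'
from h import *
P=dict(np.load("pics/w1.npz")); hsv=cv2.cvtColor(P["im"],cv2.COLOR_RGB2HSV)
m=(hsv[...,0]>15)&(hsv[...,0]<30)&(hsv[...,1]>180)
for nm,(x0,x1,y0,y1),h,vmin in [("mark",(300,320,240,262),97,180),("rider",(450,485,265,302),57,180)]:
    ys,xs=np.nonzero(m[y0:y1,x0:x1]&(hsv[y0:y1,x0:x1,2]>vmin)); pts=np.stack([xs+x0,ys+y0],1)
    print(nm,len(pts),cv2.minAreaRect(pts.astype(np.float32)),pts.mean(0),ray_plane(P,pts.mean(0),h,True).round(1))
E
```

```text
mark 43 ((309.06756591796875, 252.9053955078125), (3.781176805496216, 10.357135772705078), 80.53767395019531) [309.11627907 252.90697674] [598.8 -93.4  97. ]
rider 125 ((466.888427734375, 285.48480224609375), (7.0258870124816895, 24.140226364135742), 7.765166282653809) [466.504 285.808] [669.1  69.4  57. ]
```

```bash
python3 -m creep '[{"translation":[0.95,-2.32,-0.5],"delta_rot":[0,0,-0.098]},{"translation":[0.95,-2.32,-0.5],"delta_rot":[0,0,-0.098]},{"translation":[0,0,-3.5],"delta_rot":[0,0,0]},{"translation":[0,0,-3.5],"delta_rot":[0,0,0]},{"translation":[0,0,-2.5],"delta_rot":[0,0,0]}]'
python3 -m creep '[{"translation":[0,0,-1.3],"delta_rot":[0,0,0]},{"translation":[0,0,-1.35],"delta_rot":[0,0,0]},{"translation":[0,0,0],"delta_rot":[0,0,0]},{"translation":[0,0,0],"delta_rot":[0,0,0]}]'
python3 snap.py wrist w2; python3 -c "
from workcell import readout;print(readout.state()['qpos'])"
```

```text
time_s: 2.53
ee_pos: [596.0, -133.1, 140.8]
ee_rot: [175.3, 89.9, 157.8]
force: [-0.4, 0.2, -0.6]
gripper_width: 91.2
time_s: 2.87
ee_pos: [596.9, -133.2, 116.4]
ee_rot: [174.8, 89.9, 157.4]
force: [0.5, 0.2, 1.0]
gripper_width: 91.1
2.9167 [ 597.7 -133.6  117.4] [13.81 89.95 -3.64] [-0.4 -0.3  0.4] 91.3
[-1.36840078e+01  2.64873241e+01  9.36166204e+01  1.06879561e-02
  5.98438785e+01 -8.62397819e+01]
```

View pics/w2.png

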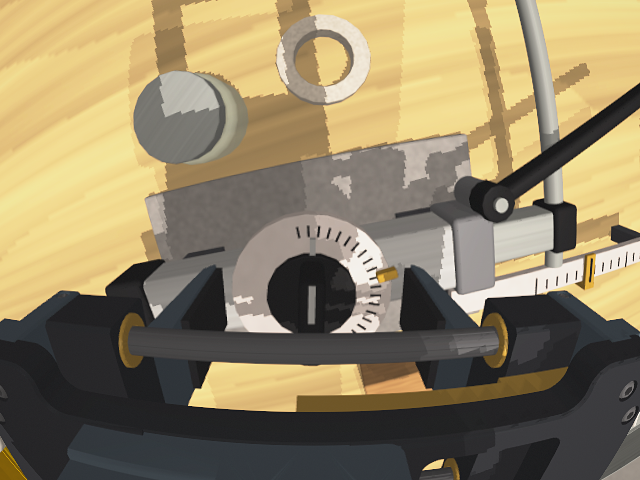

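The view shows the grip bar centred between the fingers (line at px x≈312) and lined up with the image vertical. I'll close the gripper.

```bash
python3 -m creep '[{"translation":[0,0,0],"delta_rot":[0,0,0]},{"translation":[0,0,0],"delta_rot":[0,0,0]},{"translation":[0,0,0],"delta_rot":[0,0,0]},{"translation":[0,0,0],"delta_rot":[0,0,0]},{"translation":[0,0,0],"delta_rot":[0,0,0]}]' -1 15
python3 -m creep '[{"translation":[0,0,0],"delta_rot":[0,0,0]},{"translation":[0,0,0],"delta_rot":[0,0,0]},{"translation":[0,0,0],"delta_rot":[0,0,0]},{"translation":[0,0,0],"delta_rot":[0,0,0]},{"translation":[0,0,0],"delta_rot":[0,0,0]}]'
```

```text
time_s: 3.33
ee_pos: [597.6, -134.6, 116.9]
ee_rot: [10.2, 90.0, -7.3]
force: [0.0, 0.1, -0.3]
gripper_width: 60.9
time_s: 3.75
ee_pos: [597.5, -134.5, 116.4]
ee_rot: [127.5, 90.0, 110.0]
force: [-0.7, -0.0, 0.2]
gripper_width: 27.7
```

```bash
python3 -m creep '[{"translation":[0,0,0],"delta_rot":[0,0,0]},{"translation":[0,0,0],"delta_rot":[0,0,0]},{"translation":[0,0,0],"delta_rot":[0,0,0]},{"translation":[0,0,0],"delta_rot":[0,0,0]},{"translation":[0,0,0],"delta_rot":[0,0,0]}]'
```

```text
time_s: 4.17
ee_pos: [597.5, -134.4, 116.5]
ee_rot: [120.3, 90.0, 102.7]
force: [0.1, 1.7, 0.2]
gripper_width: 11.7
```

Gripped, at 11.7 mm wide. Next I'll turn it clockwise by 1.31 rad.

```bash
python3 -m creep '[{"translation":[0,0,0],"delta_rot":[0,0,-0.09]},{"translation":[0,0,0],"delta_rot":[0,0,-0.09]},{"translation":[0,0,0],"delta_rot":[0,0,-0.09]},{"translation":[0,0,0],"delta_rot":[0,0,-0.09]},{"translation":[0,0,0],"delta_rot":[0,0,-0.09]}]'
```

```text
time_s: 4.58
ee_pos: [598.0, -133.6, 116.5]
ee_rot: [102.9, 89.9, 59.4]
force: [0.7, 3.0, -0.5]
gripper_width: 12.0
```

```bash
python3 -m creep '[{"translation":[0,0,0],"delta_rot":[0,0,-0.09]},{"translation":[0,0,0],"delta_rot":[0,0,-0.09]},{"translation":[0,0,0],"delta_rot":[0,0,-0.09]},{"translation":[0,0,0],"delta_rot":[0,0,-0.09]},{"translation":[0,0,0],"delta_rot":[0,0,-0.09]}]'
```

```text
time_s: 5.0
ee_pos: [598.8, -133.1, 116.5]
ee_rot: [111.5, 89.8, 42.1]
force: [3.2, 4.3, -1.5]
gripper_width: 12.3
```

```bash
python3 -m creep '[{"translation":[0,0,0],"delta_rot":[0,0,-0.09]},{"translation":[0,0,0],"delta_rot":[0,0,-0.09]},{"translation":[0,0,0],"delta_rot":[0,0,-0.09]},{"translation":[0,0,0],"delta_rot":[0,0,-0.09]},{"translation":[0,0,0],"delta_rot":[0,0,-0.05]}]'
python3 -m creep '[{"translation":[0,0,0],"delta_rot":[0,0,0]},{"translation":[0,0,0],"delta_rot":[0,0,0]}]'
python3 snap.py wrist w3
```

```text
time_s: 5.42
ee_pos: [599.6, -132.9, 116.5]
ee_rot: [121.6, 89.7, 28.8]
force: [6.0, 5.7, -3.6]
gripper_width: 11.6
time_s: 5.58
ee_pos: [599.6, -132.9, 116.5]
ee_rot: [122.5, 89.7, 29.8]
force: [4.6, 4.9, -2.6]
gripper_width: 12.3
5.6333 [ 599.6 -132.9  116.5] [122.4   89.7   29.78] [ 5.7  4.9 -3.3] 12.0
```

View pics/w3.png

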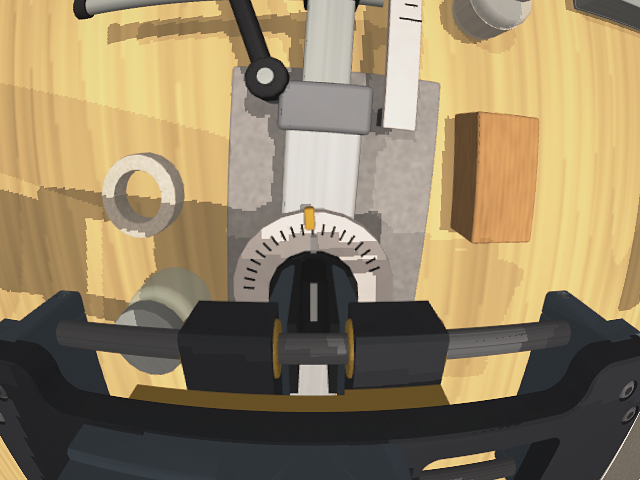

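```bash
python3 - <<'E'
from h import *
P=dict(np.load("pics/w3.npz"))
im=P["im"][:,:,::-1]; c=im[195:330,230:400]; cv2.imwrite("pics/w3z.png",cv2.resize(c,None,fx=4.4,fy=4.4,interpolation=cv2.INTER_CUBIC))
g=lambda u,v,z:ray_plane(P,(u,v),z,True).round(1)
hsv=cv2.cvtColor(P["im"],cv2.COLOR_RGB2HSV)
m=(hsv[...,0]>15)&(hsv[...,0]<30)&(hsv[...,1]>180)&(hsv[...,2]>180)
ys,xs=np.nonzero(m[200:235,295:325]); print(xs.mean()+295,ys.mean()+200,g(xs.mean()+295,ys.mean()+200,97))
print("line",g(314,284,128),g(314,318,128),"ptr",g(313,235,93),g(313,250,93),"disc",g(269,290,96),g(357,290,96))
E
```

```text
309.23809523809524 218.3154761904762 [599.4 -93.1  97. ]
line [ 600.5 -114.6  128. ] [ 599.7 -131.1  128. ] ptr [ 600.8 -102.7   93. ] [ 600.4 -110.7   93. ] disc [ 576.3 -130.7   96. ] [ 622.5 -133.    96. ]
```

View pics/w3z.png

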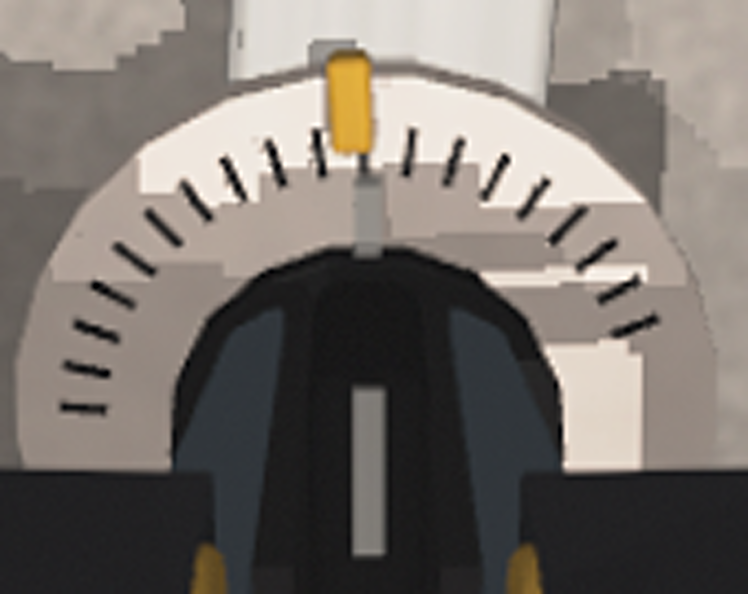

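The pointer (px 313,243) has gone about 3° past the mark (px 309,218). I'll turn it back slightly and take off the sideways load.

```bash
python3 -m creep '[{"translation":[0.1,0.08,0],"delta_rot":[0,0,0.025]},{"translation":[0.1,0.07,0],"delta_rot":[0,0,0.025]},{"translation":[0,0,0],"delta_rot":[0,0,0]},{"translation":[0,0,0],"delta_rot":[0,0,0]}]'
python3 snap.py wrist w4;python3 - <<'E'
from h import *
P=dict(np.load("pics/w4.npz"))
im=P["im"][:,:,::-1]; c=im[195:330,230:400]; cv2.imwrite("pics/w4z.png",cv2.resize(c,None,fx=4.4,fy=4.4,interpolation=cv2.INTER_CUBIC))
E
```

```text
time_s: 5.97
ee_pos: [599.6, -132.8, 116.5]
ee_rot: [135.9, 90.0, 46.2]
force: [0.7, 2.3, -0.6]
gripper_width: 11.9
6.0167 [ 599.6 -132.8  116.4] [135.55  89.96  45.81] [ 0.9  2.1 -1. ] 11.9
```

View pics/w4z.png

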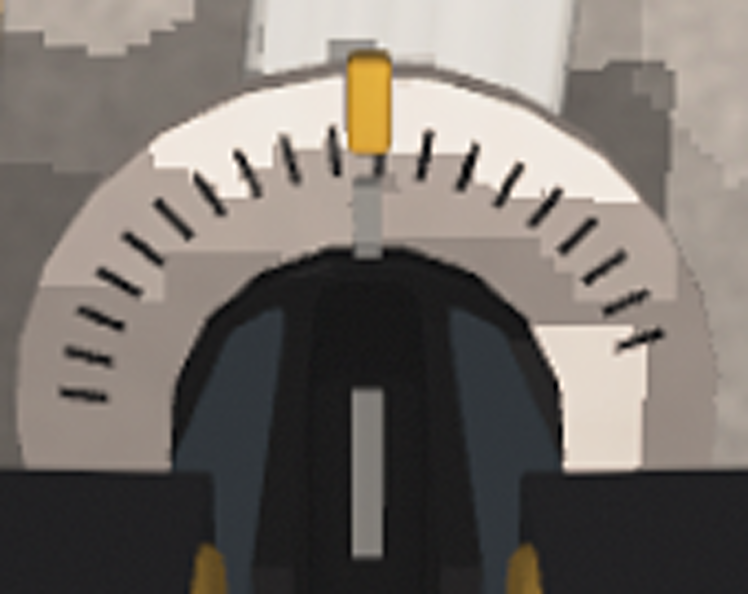

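The pointer is now in line with the brass mark. I'll release it and rise.

```bash
python3 -m creep '[{"translation":[0,0,0],"delta_rot":[0,0,0]},{"translation":[0,0,0],"delta_rot":[0,0,0]},{"translation":[0,0,0],"delta_rot":[0,0,0]},{"translation":[0,0,0],"delta_rot":[0,0,0]},{"translation":[0,0,0],"delta_rot":[0,0,0]}]' 0.2
python3 -m creep '[{"translation":[0,0,1.5],"delta_rot":[0,0,0]},{"translation":[0,0,2.5],"delta_rot":[0,0,0]},{"translation":[0,0,3.5],"delta_rot":[0,0,0]},{"translation":[0,0,3.5],"delta_rot":[0,0,0]},{"translation":[0,0,2],"delta_rot":[0,0,0]}]'
```

```text
time_s: 6.43
ee_pos: [599.4, -133.2, 116.5]
ee_rot: [-14.3, 90.0, -104.0]
force: [0.2, 0.5, 0.1]
gripper_width: 42.5
time_s: 6.85
ee_pos: [600.6, -133.4, 250.7]
ee_rot: [74.5, 89.7, -15.2]
force: [0.2, -0.5, 0.5]
gripper_width: 54.7
```

```bash
python3 -m creep '[{"translation":[-0.92,1.53,0],"delta_rot":[0,0,0.121]},{"translation":[-0.92,1.53,0],"delta_rot":[0,0,0.121]},{"translation":[-0.92,1.53,0],"delta_rot":[0,0,0.121]},{"translation":[-0.92,1.53,0],"delta_rot":[0,0,0.121]},{"translation":[-0.92,1.53,0],"delta_rot":[0,0,0.121]}]' 0.3
python3 -m creep '[{"translation":[-0.92,1.53,0],"delta_rot":[0,0,0.121]},{"translation":[-0.92,1.53,0],"delta_rot":[0,0,0.121]},{"translation":[-0.92,1.53,0],"delta_rot":[0,0,0.121]},{"translation":[-0.92,1.53,0],"delta_rot":[0,0,0.121]},{"translation":[-0.92,1.53,0],"delta_rot":[0,0,0.121]}]'
python3 -m creep '[{"translation":[-0.92,1.53,-2],"delta_rot":[0,0,0.121]},{"translation":[-0.92,1.53,-2],"delta_rot":[0,0,0.121]},{"translation":[0,0,-2],"delta_rot":[0,0,0]},{"translation":[0,0,0],"delta_rot":[0,0,0]},{"translation":[0,0,0],"delta_rot":[0,0,0]}]'
python3 snap.py wrist w5; python3 snap.py top t5
```

```text
time_s: 7.27
ee_pos: [552.9, -56.0, 246.5]
ee_rot: [-11.2, 90.0, -65.9]
force: [0.4, 0.5, 0.1]
gripper_width: 59.1
time_s: 7.68
ee_pos: [506.9, 20.6, 246.6]
ee_rot: [-17.0, 90.0, -37.1]
force: [0.3, 0.5, 0.7]
gripper_width: 59.3
time_s: 8.1
ee_pos: [488.7, 50.5, 186.2]
ee_rot: [-161.5, 89.9, -168.1]
force: [0.3, -0.1, -0.6]
gripper_width: 59.4
8.15 [489.7  50.4 187.2] [ 3.78 89.95 -2.77] [ 0.1  0.1 -0. ] 59.0
8.2 [490.2  50.3 187.7] [ 9.07 89.86  2.51] [-0.2  0.1  0.1] 59.4
```

View pics/w5.png

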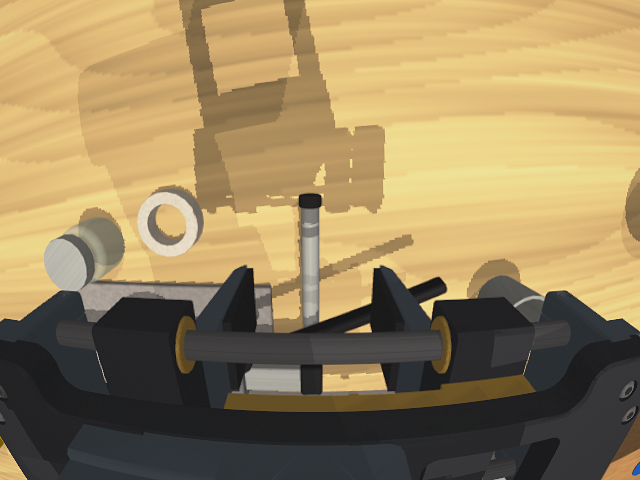

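```bash
python3 -m creep '[{"translation":[0,0,-3],"delta_rot":[0,0,0]},{"translation":[0,0,-3],"delta_rot":[0,0,0]},{"translation":[0,0,-3],"delta_rot":[0,0,0]},{"translation":[0,0,-2.3],"delta_rot":[0,0,0]},{"translation":[0,0,-1.8],"delta_rot":[0,0,0]}]'
python3 -m creep '[{"translation":[0,0,0],"delta_rot":[0,0,0]},{"translation":[0,0,0],"delta_rot":[0,0,0]}]'
python3 snap.py wrist w6
```

```text
time_s: 8.62
ee_pos: [489.8, 50.1, 54.9]
ee_rot: [11.0, 90.0, 4.5]
force: [0.3, -0.3, -0.5]
gripper_width: 59.4
time_s: 8.78
ee_pos: [490.0, 50.3, 56.0]
ee_rot: [17.7, 90.0, 11.1]
force: [-0.7, -0.2, -0.0]
gripper_width: 59.2
8.8333 [490.7  50.4  56.8] [12.27 89.85  5.71] [-0.1  0.4  0.2] 59.2
```

View pics/w6.png

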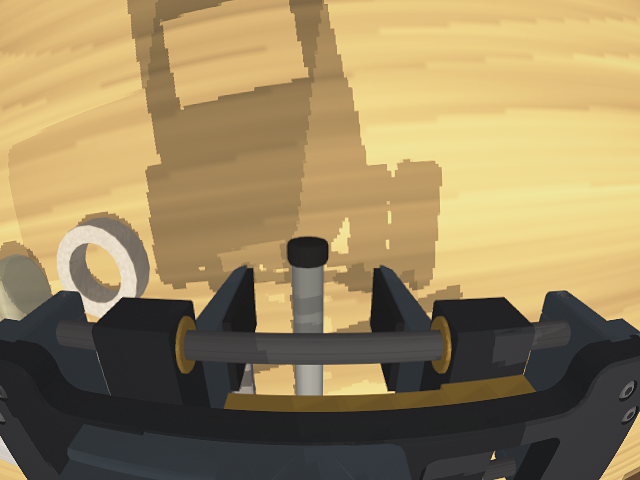

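The bar is between the fingers (px x≈309). Closing.

```bash
python3 -m creep '[{"translation":[0,0,0],"delta_rot":[0,0,0]},{"translation":[0,0,0],"delta_rot":[0,0,0]},{"translation":[0,0,0],"delta_rot":[0,0,0]},{"translation":[0,0,0],"delta_rot":[0,0,0]},{"translation":[0,0,0],"delta_rot":[0,0,0]}]' -1 20
python3 -m creep '[{"translation":[0,0,0],"delta_rot":[0,0,0]},{"translation":[0,0,0],"delta_rot":[0,0,0]},{"translation":[0,0,0],"delta_rot":[0,0,0]},{"translation":[0,0,0],"delta_rot":[0,0,0]},{"translation":[0,0,0],"delta_rot":[0,0,0]}]'
```

```text
time_s: 9.25
ee_pos: [489.3, 50.6, 56.0]
ee_rot: [16.2, 89.9, 9.6]
force: [0.1, -0.4, 0.6]
gripper_width: 28.6
time_s: 9.67
ee_pos: [489.0, 49.7, 55.6]
ee_rot: [-93.4, 89.9, -99.8]
force: [-0.4, -4.5, 1.7]
gripper_width: 13.7
```

```bash
python3 -m creep '[{"translation":[0.09,0.8,0],"delta_rot":[0,0,0]},{"translation":[0.09,0.8,0],"delta_rot":[0,0,0]},{"translation":[0.09,0.8,0],"delta_rot":[0,0,0]},{"translation":[0.09,0.8,0],"delta_rot":[0,0,0]},{"translation":[0.08,0.8,0],"delta_rot":[0,0,0]}]'
python3 -m creep '[{"translation":[0,0,0],"delta_rot":[0,0,0]},{"translation":[0,0,0],"delta_rot":[0,0,0]},{"translation":[0,0,0],"delta_rot":[0,0,0]}]'
python3 snap.py wrist w7; python3 snap.py top t7; python3 snap.py scene s7
python3 - <<'E'
import cv2
a=cv2.imread("pics/top0.png")[190:310,265:425]; b=cv2.imread("pics/t7.png")[190:310,265:425];
cv2.imwrite("pics/t7z.png",cv2.resize(b,None,fx=5,fy=5,interpolation=cv2.INTER_CUBIC))
c=cv2.imread("pics/s7.png")[180:340,225:385]
cv2.imwrite("pics/s7z.png",cv2.resize(c,None,fx=3.75,fy=3.75,interpolation=cv2.INTER_CUBIC))
E
```

```text
time_s: 10.08
ee_pos: [493.3, 89.5, 55.6]
ee_rot: [-95.5, 89.9, -102.0]
force: [0.0, -7.6, 2.9]
gripper_width: 13.5
time_s: 10.33
ee_pos: [493.5, 90.1, 55.6]
ee_rot: [-85.0, 90.0, -91.5]
force: [-0.6, -4.8, 3.3]
gripper_width: 13.5
10.3833 [493.4  90.1  55.6] [-91.71  89.98 -98.22] [ 0.2 -5.3  3.8] 13.5
10.4333 [493.4  90.1  55.6] [ -98.84   89.98 -105.36] [-0.1 -5.7  3.5] 13.7
10.4833 [493.4  90.1  55.6] [ -95.64   89.98 -102.17] [-2.  -5.9  3.3] 13.5
```

View pics/t7z.png

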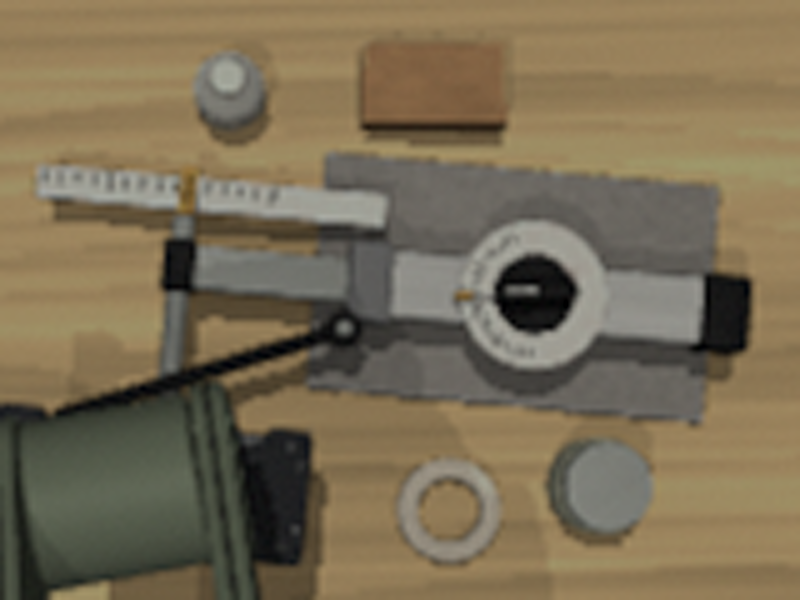

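View pics/s7z.png

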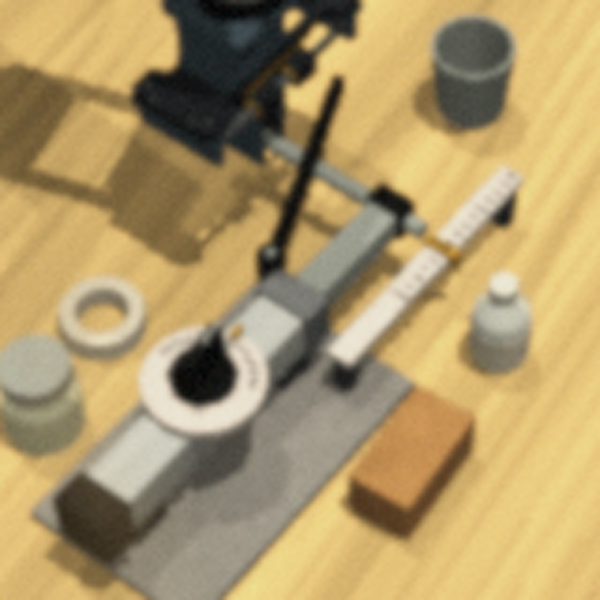

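View pics/w7.png

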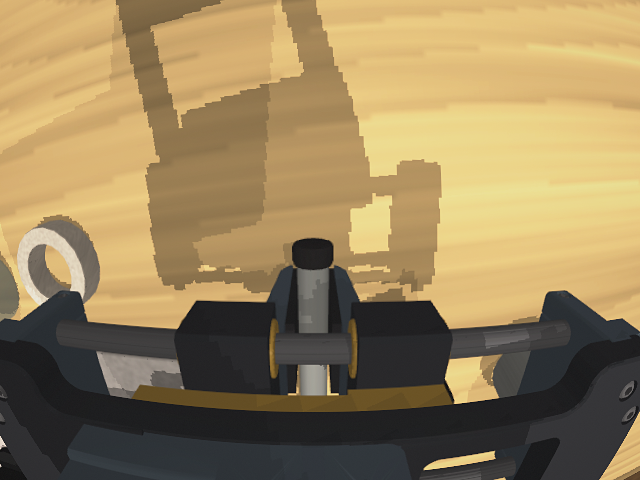

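The top view shows the bar's end (zoom 184,225) almost in line with the rider (zoom 187,190). Now to put numbers on it.

```bash
python3 - <<'E'
from h import *
P=dict(np.load("pics/t7.npz")); im=P["im"]; g=cv2.cvtColor(im,cv2.COLOR_RGB2GRAY).astype(float)
hsv=cv2.cvtColor(im,cv2.COLOR_RGB2HSV)
yd=np.array([0.110,0.994]); 
x0,y0=295,222
m=(hsv[220:236,295:310,1]>110)&(hsv[220:236,295:310,2]>90)
print(hsv[222:240:1,298:306,1]); 
# rider pixels
sub=hsv[222:233,298:307]; 
w=np.clip(sub[...,1].astype(float)-60,0,None); ys,xs=np.mgrid[222:233,298:307]
r=((w*xs).sum()/w.sum(),(w*ys).sum()/w.sum()); R=ray_plane(P,r,57); print("rider",r,R, R[:2]@yd)
# rod: low saturation pixels
for v in list(range(232,237))+list(range(249,262)):
    s=hsv[v,292:310,1].astype(float); w=np.clip(80-s,0,None); u=(w*np.arange(292,310)).sum()/max(w.sum(),1)
    X=ray_plane(P,(u,v),60); print(v,round(u,2),round(w.sum()),X.round(1),(X[:2]@yd).round(1))
E
```

```text
[[102 100 101 101 105  98 101 103]
 [104 104 106 122 134 133 122 106]
 [105 106 111 133 154 150 136 109]
 [ 32  24  38 115 154 152  99  50]
 [ 14  12  29  97 152 149  64  17]
 [ 14  14  74 112 152 147  53  12]
 [ 14  14  53 134 151 149  42  14]
 [ 16  12  42 140 150 147  32  11]
 [  9  11  47 140 151 143  21  12]
 [ 15  15  80 147 149 135  16  15]
 [113  98 113 132 146 134  51  39]
 [110  74  26  24  23  43 104 119]
 [109  46  12  11  11  18  98 104]
 [109  42  14  13  14  24 101 105]
 [103  58  11  15  14  30 105 109]
 [102  65  13  12  14  44 107 106]
 [ 77  51  11  22  10  50 103 104]
 [ 66  11  11  11  22  16  33  29]]
rider (np.float64(301.9622012229016), np.float64(226.48721511951084)) [670.88899643  70.40475324  57.        ] 143.78011432633707
232 306.91 314 [653.4  55.5  60. ] 127.1
233 301.31 210 [650.7  72.6  60. ] 143.7
234 301.19 302 [647.6  73.   60. ] 143.8
235 301.12 293 [644.6  73.3  60. ] 143.7
236 301.19 272 [641.5  73.1  60. ] 143.2
249 300.0 273 [602.1  77.4  60. ] 143.1
250 299.92 276 [599.1  77.7  60. ] 143.1
251 299.78 289 [596.   78.1  60. ] 143.2
252 299.69 271 [593.   78.4  60. ] 143.2
253 299.53 268 [590.  79.  60.] 143.4
254 299.44 270 [587.   79.3  60. ] 143.4
255 299.42 263 [583.9  79.4  60. ] 143.2
256 299.31 270 [580.9  79.8  60. ] 143.2
257 299.29 265 [577.9  79.9  60. ] 143.0
258 299.25 262 [574.9  80.1  60. ] 142.8
259 299.19 275 [571.9  80.3  60. ] 142.7
260 298.99 274 [568.9  81.   60. ] 143.1
261 298.89 284 [565.8  81.3  60. ] 143.1
```

The bar is within about 1 mm of the rider, so step 2 is met. I'll open the fingers slightly, making up for the slack, then slide inward along the bar.

```bash
python3 -m creep '[{"translation":[0.01,0.07,0],"delta_rot":[0,0,0]},{"translation":[0.01,0.07,0],"delta_rot":[0,0,0]},{"translation":[0,0,0],"delta_rot":[0,0,0]},{"translation":[0,0,0],"delta_rot":[0,0,0]}]' -0.63
python3 -m creep '[{"translation":[0.7,-0.077,0],"delta_rot":[0,0,0]},{"translation":[0.7,-0.077,0],"delta_rot":[0,0,0]},{"translation":[0.7,-0.077,0],"delta_rot":[0,0,0]},{"translation":[0.6,-0.066,0],"delta_rot":[0,0,0]},{"translation":[0.5,-0.055,0],"delta_rot":[0,0,0]}]'
python3 snap.py top t8
python3 - <<'E'
import cv2
b=cv2.imread("pics/t8.png")[190:310,265:425];
cv2.imwrite("pics/t8z.png",cv2.resize(b,None,fx=5,fy=5,interpolation=cv2.INTER_CUBIC))
E
```

```text
time_s: 10.82
ee_pos: [493.6, 91.3, 55.6]
ee_rot: [-106.3, 90.0, -112.9]
force: [0.1, -5.9, 4.4]
gripper_width: 17.2
time_s: 11.23
ee_pos: [522.8, 87.8, 54.1]
ee_rot: [-168.9, 89.6, -175.5]
force: [-6.8, -3.6, 0.0]
gripper_width: 16.8
11.2833 [523.7  87.7  54.1] [-167.36   89.62 -173.93] [-3.  -5.1 -0.3] 16.8
```

View pics/t8z.png

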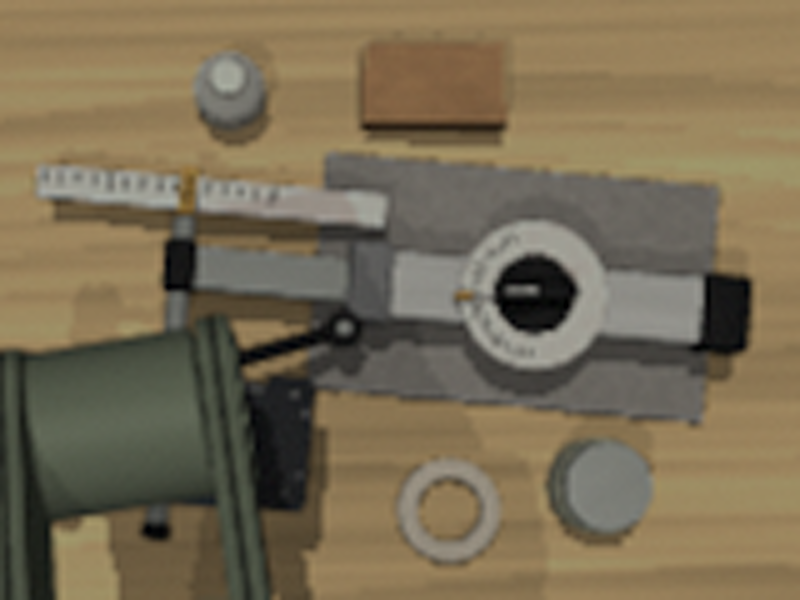

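```bash
python3 -m creep '[{"translation":[0.6,-0.066,0],"delta_rot":[0,0,0]},{"translation":[0.6,-0.066,0],"delta_rot":[0,0,0]},{"translation":[0.6,-0.066,0],"delta_rot":[0,0,0]},{"translation":[0.6,-0.066,0],"delta_rot":[0,0,0]},{"translation":[0.5,-0.055,0],"delta_rot":[0,0,0]}]'
python3 -m creep '[{"translation":[0.4,-0.044,0],"delta_rot":[0,0,0]},{"translation":[0.4,-0.044,0],"delta_rot":[0,0,0]},{"translation":[0.3,-0.033,0],"delta_rot":[0,0,0]},{"translation":[0,0,0],"delta_rot":[0,0,0]}]'
python3 snap.py top t9
python3 - <<'E'
import cv2
b=cv2.imread("pics/t9.png")[190:310,265:425];
cv2.imwrite("pics/t9z.png",cv2.resize(b,None,fx=5,fy=5,interpolation=cv2.INTER_CUBIC))
E
```

```text
time_s: 11.7
ee_pos: [551.2, 84.6, 53.8]
ee_rot: [-168.9, 89.5, -175.4]
force: [-5.9, -5.0, 0.5]
gripper_width: 16.9
time_s: 12.03
ee_pos: [562.7, 83.3, 53.8]
ee_rot: [-167.9, 89.6, -174.5]
force: [-2.9, -5.4, -1.4]
gripper_width: 17.0
12.0833 [562.8  83.3  53.8] [-167.61   89.58 -174.18] [-3.9 -4.6 -1. ] 17.1
```

View pics/t9z.png

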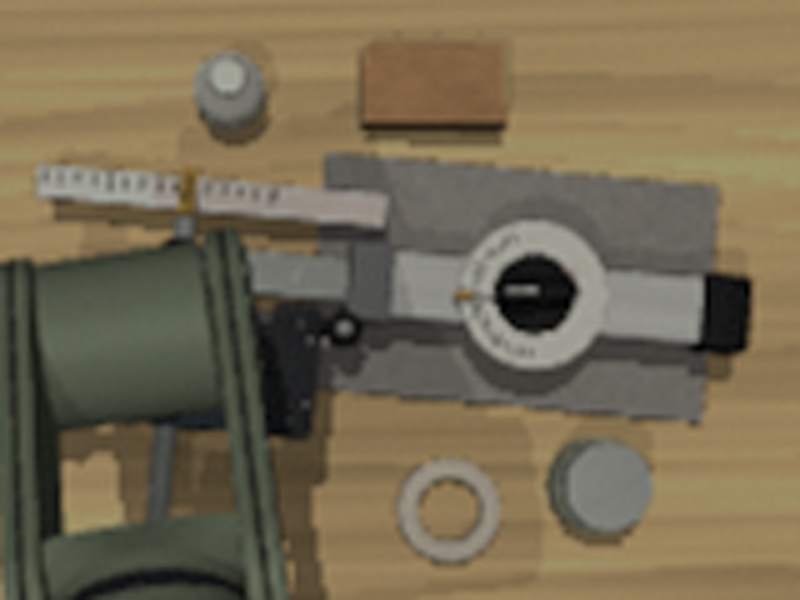

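```bash
python3 -m creep '[{"translation":[0.3,-0.033,0],"delta_rot":[0,0,0]},{"translation":[0.2,-0.022,0],"delta_rot":[0,0,0]},{"translation":[0.2,-0.022,0],"delta_rot":[0,0,0]},{"translation":[0,0,0],"delta_rot":[0,0,0]}]'
python3 -m creep '[{"translation":[0.1,-0.011,0],"delta_rot":[0,0,0]},{"translation":[0.1,-0.011,0],"delta_rot":[0,0,0]},{"translation":[0,0,0],"delta_rot":[0,0,0]}]'
python3 -m creep '[{"translation":[0.1,-0.011,0],"delta_rot":[0,0,0]},{"translation":[0.1,-0.011,0],"delta_rot":[0,0,0]},{"translation":[0,0,0],"delta_rot":[0,0,0]}]'
```

```text
time_s: 12.42
ee_pos: [569.4, 82.6, 53.8]
ee_rot: [-168.5, 89.5, -175.0]
force: [-4.6, -3.5, -0.9]
gripper_width: 16.9
time_s: 12.67
ee_pos: [570.3, 82.5, 53.7]
ee_rot: [-170.1, 89.4, -176.6]
force: [-7.1, -3.8, 1.1]
gripper_width: 17.0
time_s: 12.92
ee_pos: [570.3, 82.5, 53.7]
ee_rot: [-171.5, 89.2, -178.1]
force: [-13.1, -3.0, 4.4]
gripper_width: 16.9
```

Force has risen to −13 N with no more motion, so the lever seems to be at its stop. I'll check in the images.

```bash
python3 snap.py top t10; python3 snap.py scene s10; python3 snap.py wrist w10
python3 - <<'E'
import cv2
b=cv2.imread("pics/t10.png")[180:310,255:425];
cv2.imwrite("pics/t10z.png",cv2.resize(b,None,fx=4.6,fy=4.6,interpolation=cv2.INTER_CUBIC))
c=cv2.imread("pics/s10.png")[180:340,225:385]
cv2.imwrite("pics/s10z.png",cv2.resize(c,None,fx=3.75,fy=3.75,interpolation=cv2.INTER_CUBIC))
E
```

```text
12.9667 [570.3  82.5  53.7] [-171.49   89.18 -178.04] [-11.6  -2.6   3.9] 16.9
13.0167 [570.3  82.5  53.7] [-171.42   89.18 -177.97] [-11.7  -2.5   4.2] 17.2
13.0667 [570.4  82.5  53.7] [-171.42   89.19 -177.97] [-11.6  -3.8   3.5] 17.1
```

View pics/t10z.png

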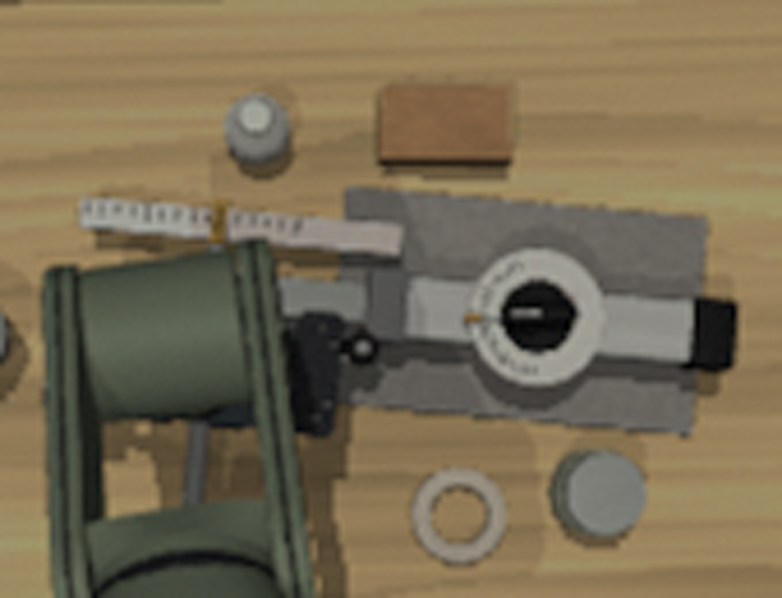

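View pics/s10z.png

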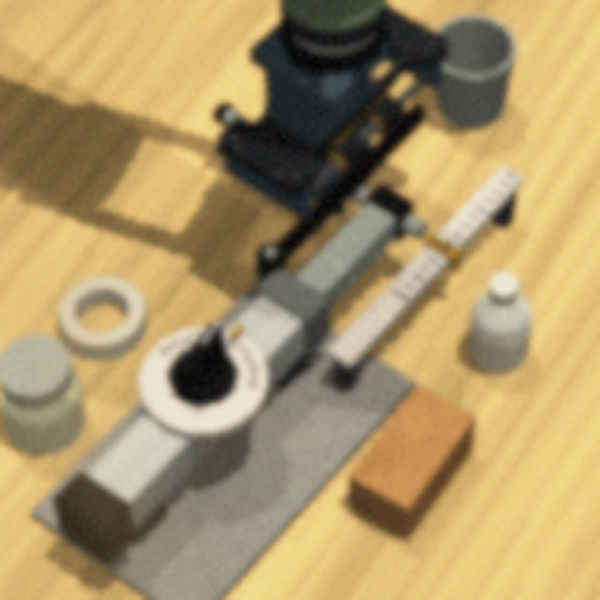

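View pics/w10.png

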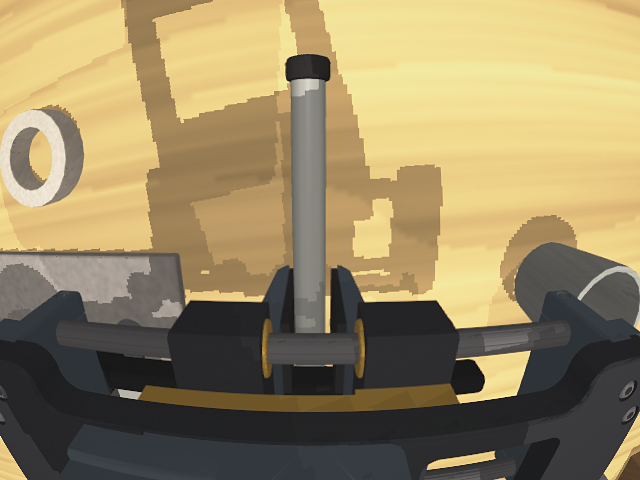

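```bash
python3 - <<'E'
from h import *
yd=np.array([0.110,0.994]); xd=np.array([.994,-.110])
P=dict(np.load("pics/s10.npz"))
u=lambda z,o,s:((z[0]+.5)/s-.5+o[0],(z[1]+.5)/s-.5+o[1])
a=ray_plane(P,u((268,256),(225,180),3.75),92);b=ray_plane(P,u((420,115),(225,180),3.75),90)
d=(b-a)[:2];print("lever",a.round(1),b.round(1),np.hypot(*d),"angle",np.arctan2(-(d@xd),d@yd))
A=dict(np.load("pics/s7.npz"))["im"][225:255,318:345];B=P["im"][225:255,318:345]
for n,im in(("s7",A),("s10",B)):
    (dx,dy),r=cv2.phaseCorrelate(cv2.cvtColor(A,cv2.COLOR_RGB2GRAY).astype(np.float32),cv2.cvtColor(im,cv2.COLOR_RGB2GRAY).astype(np.float32)); print(n,dx,dy,r)
for n in("t7","t8","t9","t10"):
    P=dict(np.load(f"pics/{n}.npz")); hsv=cv2.cvtColor(P["im"],cv2.COLOR_RGB2HSV)
    for v in (228,230,233,234,235,236):
        s=hsv[v,297:308,1].astype(float); w=np.clip(s-60,0,None) if v<232 else np.clip(80-s,0,None)
        c=(w*np.arange(297,308)).sum()/max(w.sum(),1); X=ray_plane(P,(c,v),57 if v<232 else 60); print(n,v,round(c,2),round(w.sum()),(X[:2]@yd).round(1))
c=np.hstack([A,B])[:,:,::-1]; cv2.imwrite("pics/cmp.png",cv2.resize(c,None,fx=12,fy=12,interpolation=cv2.INTER_CUBIC))
E
```

```text
lever [580.9 -26.6  92. ] [605.6 144.5  90. ] 172.88320208469204 angle -0.03333635926111729
s7 0.5 0.0 1.0
s10 0.6122667727211901 0.04188692950386219 0.8196109659877824
t7 228 302.06 254 143.1
t7 230 302.01 254 142.6
t7 233 301.31 210 143.7
t7 234 301.19 302 143.8
t7 235 301.12 293 143.7
t7 236 301.19 272 143.2
t8 228 302.05 252 143.1
t8 230 302.02 257 142.6
t8 233 301.51 183 143.1
t8 234 301.31 286 143.4
t8 235 301.29 287 143.2
t8 236 301.29 278 142.9
t9 228 302.03 252 143.1
t9 230 302.0 258 142.6
t9 233 301.55 174 143.0
t9 234 301.4 273 143.2
t9 235 301.4 275 142.9
t9 236 301.86 281 141.2
t10 228 302.06 248 143.1
t10 230 302.0 256 142.6
t10 233 302.47 205 140.2
t10 234 302.31 304 140.4
t10 235 302.17 314 140.5
t10 236 301.88 371 141.2
```

View pics/cmp.png

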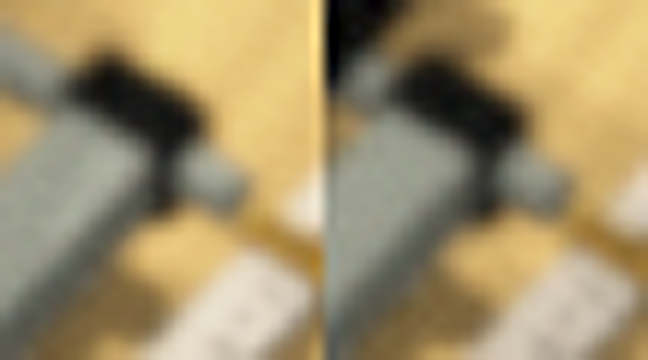

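The scene view shows the lever parallel to the leg (−0.03 rad, within the measuring error), and the bar hasn't visibly moved. I'll close the grip on the bar for a firmer hold, compensate in y, and ease the push.

```bash
python3 -m creep '[{"translation":[-0.06,-0.04,0],"delta_rot":[0,0,0]},{"translation":[0,-0.05,0],"delta_rot":[0,0,0]},{"translation":[0,-0.04,0],"delta_rot":[0,0,0]},{"translation":[0,0,0],"delta_rot":[0,0,0]},{"translation":[0,0,0],"delta_rot":[0,0,0]}]' -1 10
python3 -m creep '[{"translation":[0,0,0],"delta_rot":[0,0,0]},{"translation":[0,0,0],"delta_rot":[0,0,0]},{"translation":[0,0,0],"delta_rot":[0,0,0]}]'
python3 snap.py scene s11;python3 snap.py top t11
python3 - <<'E'
from h import *
A=np.load("pics/s7.npz")["im"];B=np.load("pics/s11.npz")["im"]
s=(slice(180,275),slice(290,370))
c=np.hstack([A[s],B[s]])[:,:,::-1]; cv2.imwrite("pics/cmp2.png",cv2.resize(c,None,fx=5,fy=5,interpolation=cv2.INTER_CUBIC))
s=(slice(215,270),slice(280,330))
A=np.load("pics/t7.npz")["im"];B=np.load("pics/t11.npz")["im"]
c=np.hstack([A[s],B[s]])[:,:,::-1]; cv2.imwrite("pics/cmp3.png",cv2.resize(c,None,fx=8,fy=8,interpolation=cv2.INTER_CUBIC))
E
```

```text
time_s: 13.48
ee_pos: [570.3, 82.4, 53.7]
ee_rot: [-179.5, 89.3, 173.9]
force: [-10.1, 1.8, 2.8]
gripper_width: 13.9
time_s: 13.73
ee_pos: [570.3, 82.4, 53.7]
ee_rot: [-179.1, 89.3, 174.4]
force: [-10.4, 0.9, 2.0]
gripper_width: 13.7
13.7833 [570.3  82.4  53.7] [-179.28   89.26  174.17] [-10.2   0.9   2.4] 13.8
13.8333 [570.3  82.4  53.7] [-179.27   89.25  174.18] [-10.1   2.1   2.6] 13.9
```

View pics/cmp2.png

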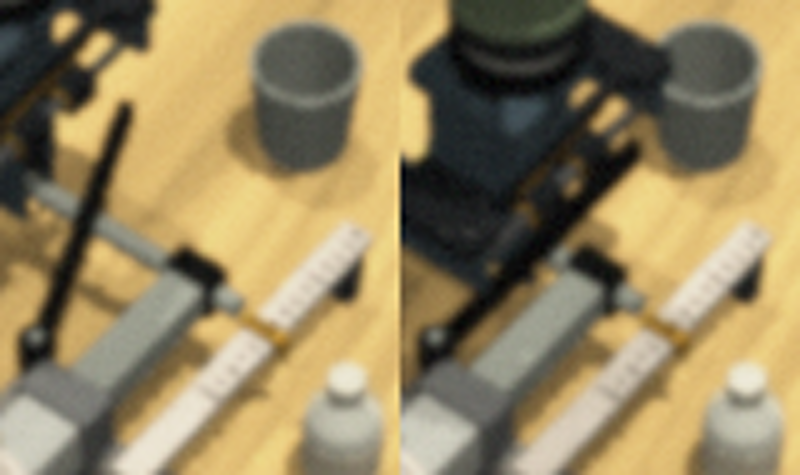

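View pics/cmp3.png

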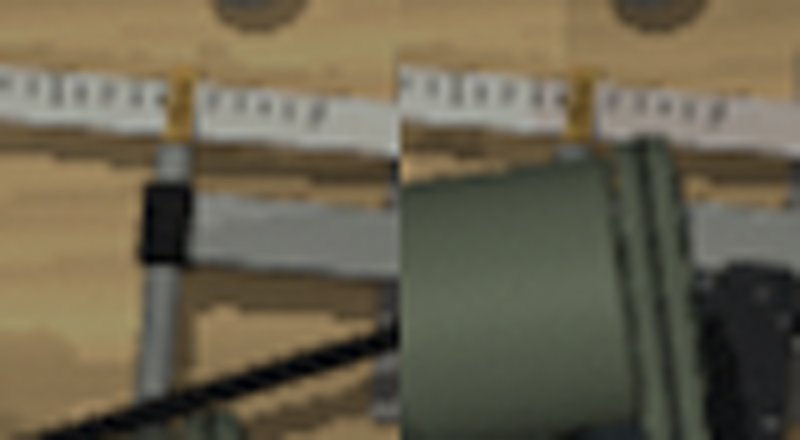

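In both views the bar end sits level with the rider exactly as before (scene zoom 240,303 and 640,303). The lever lies along the leg, the grip is closed at 13.8 mm, and the dial is on its mark. I'll hand it in.

```bash
python3 -c "
from workcell import env;print(env.job_done())"
```

```text
the job is handed in; nothing more can be done
None
```

The job is handed in at about 14 s of the 48 s, with the dial on its mark, the leg held at the rider and the lever shut. No verdict is reported.

1. **Dial:** I turned it about 1.26 rad clockwise. The first turn went about 3° too far, so I turned it back until the pointer was in line with the brass mark. Later top views show the dial unchanged.
2. **Leg:** I pulled it out about 40 mm by the foot bar. In the top view the bar was within about 1 mm of the rider before I touched the lever.
3. **Lever:** I slid slightly opened fingers in along the bar until the lever stopped moving, with about 12 N against it. In the scene camera it measured −0.03 rad from parallel to the leg, which is shut within measuring error.
4. **Final hold:** I closed the grip on the bar at 13.8 mm opening with 10 N.

**Checks that disagreed:**
- **Bar position:** With the lever shut, one top-camera reading put the bar 2–3 mm short of the rider. The arm was partly covering it, so I discounted that reading. The scene camera and the arm's own position put the bar within about 1–2 mm of the mark.
- **Hand position:** On the final grip the hand did not follow the small sideways correction I commanded. The wrist's sideways force ended at about +1 to +2 N instead of the earlier −3 to −5 N, so the hold relies on the 10 N grip.

No bystander looked moved in the views I checked. The pump bottle, bowl and dial were not checked by measurement at the end.

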